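Sort loose connectors into their nest trays

ROBOT

A 6-joint arm with a two-finger parallel gripper is mounted at the origin on the work surface. World frame = base frame: x ahead of the robot, y to its left, z up, the work surface at z = 0. Lengths are in m, angles in rad, forces in N, time in s.
With the tool pointing down it reaches from about 0.425 to 1.125 m from the base axis. Payload 14.9 kg.
Tool frame: the origin (TCP) lies on the centre line of the jaws, within the pads' length; the fingertips stand 8 mm ahead of it and the grasp point (between the pads) lies 11 mm behind it; z points along the fingers, y is the direction in which the jaws open and shut (so a half turn about z gives the same grasp; the last joint's range is limited). The gripper opens to 91 mm and grips with 3 to 60 N. Pads are 32 mm wide; open, the fingers measure 118 mm over their backs; the gripper's body (76 mm by 178 mm) begins 60 mm behind the grasp point.
Start: joints at [-1.22, 0.379, 1.734, -0, 1.028, -0.033], TCP at [0.262, -0.649, 0.222] pointing down, gripper open.
Joint ranges: [-2.77, 2.77], [-0.74, 2.19], [0, 2.66], [-1.06, 4.2], [0.31, 2.87], [-3.08, 3.08]. Speed limits (rad/s): [1.89, 1.89, 2.39, 3.14, 3.14, 3.14].

INTERFACE

Orientations are given as a unit quaternion [w, x, y, z].
In Python, from workcell import manip gives the robot as it stands.
- The arm moves only by the shell command python3 -m creep 'ROWS' [FORCE]. ROWS is JSON, a list of rows, each an object with "offset": the shift along the tool's x, y, z in units of 40 mm (1.0 is 40 mm), a list of three; "delta_rot": the turn, a rotation vector about the tool's x, y, z in units of 6 degrees (1.0 is 6 degrees), a list of three; "grip": the opening in per cent of the stroke, from 0 (shut) to 100 (fully open). In form: [{"offset": [dx, dy, dz], "delta_rot": [ax, ay, az], "grip": grip}, ...]. A call has 1 to 12 rows; each row shifts and turns the commanded pose from where the row before left it, along the tool's axes as they then stand; what a row does not reach is not made up. A row lasts 1/10 s, in which the tool goes at most 50 mm and 8.59 degrees, less where a joint would pass 70% of its speed; a pose out of reach is approached as far as the arm can. A call is refused whole if a number of a shift passes 1 or a number of a turn 1, either way. A call with a gripper value outside its range is refused whole. The fingers move at their own pace and stop on an object; FORCE is the grip in N (left out, the last holds). Time passes only in rows, so rows that do not move let the fingers close. It gives the time, the measured TCP pose, the force and the opening at its end, in the units of the state.
- manip.state(): the state, without advancing time (a new reading comes with each control period).
- manip.camera(name): name is "scene" or "top" or "wrist"; returns (picture, depth): 400x640x3 uint8, red, green, blue; 400x640 float32, m along the optical axis (not along the pixel's ray), 0 where there is no reading.
- manip.camera_info(name): a dict with "intrinsics" (3x3 intrinsics, pixels), "origin" and "orientation" of the camera in the world. Camera axes: x right, y down, z forward; pixel columns grow to the right and rows downward; lengths in m; the calibration is good to about 2 mm. A picture is of the moment at which its call begins: read the wrist's pose just before it. camera_info takes no time and is no camera call; for the wrist camera it gives the pose at the moment of the call.
- manip.close_job(): hands the job in, once; it reports no verdict.
The state is a dict: "time": time; "q": joint angles; "qvel": joint speeds; "joint_torque": joint torques, N m; "eef_pos": TCP position; "orientation": TCP orientation; "wrist_force": force on the tool from outside, world axes, zero at the start; "wrist_torque": the same for the moment, N m; "width": finger opening in m.
Only numpy, scipy, OpenCV 4.12 (cv2) and the standard library are available. Lean on these libraries where they do the work, as an engineer would, in place of code of your own. Each camera call takes 0.05 s, during which the arm holds its last target.

TASK

Sort the five loose connectors on the bench into the trays whose recesses match them: the two round plugs into the tray with two round recesses, the two square-flanged sockets into the tray with two square recesses, and the long rectangular connector hood into the tray with the single long recess. Put one connector in each recess, standing upright with its foot flat on the recess floor, and leave the screwdriver and the solder reel where they are.

Things in the scene. Friction and masses are not known exactly. Their poses are not given: they have to be found in the camera images.
- plug_a_center (a point): round cable plug: plain upright steel cylinder 28 mm across and 46 mm high, with a narrower black collar 18 mm across on top, 54 mm tall in all. The two plugs are alike. Site at its centre, half-way up (27 mm above its foot), z up along its axis. Starts standing upright on the table; about 70 g. Grip it at its centre or a little higher (up to 13 mm higher), so that the fingertips stay above the tray when it is set down.
- plug_b_center (a point): round cable plug: plain upright steel cylinder 28 mm across and 46 mm high, with a narrower black collar 18 mm across on top, 54 mm tall in all. The two plugs are alike. Site at its centre, half-way up (27 mm above its foot), z up along its axis. Starts standing upright on the table; about 70 g. Grip it at its centre or a little higher (up to 13 mm higher), so that the fingertips stay above the tray when it is set down.
- socket_a_center (a point): panel socket: square steel flange 34 x 34 x 5 mm at the foot, and on it a steel barrel 24 mm across with a dark face on top, 54 mm tall in all. The two sockets are alike. Grip it by the barrel. Site at its centre, half-way up (27 mm above its foot), z up along its axis. Starts standing upright on the table; about 60 g. Grip it at its centre or a little higher (up to 13 mm higher), so that the fingertips stay above the tray when it is set down.
- socket_b_center (a point): panel socket: square steel flange 34 x 34 x 5 mm at the foot, and on it a steel barrel 24 mm across with a dark face on top, 54 mm tall in all. The two sockets are alike. Grip it by the barrel. Site at its centre, half-way up (27 mm above its foot), z up along its axis. Starts standing upright on the table; about 60 g. Grip it at its centre or a little higher (up to 13 mm higher), so that the fingertips stay above the tray when it is set down.
- hood_center (a point): rectangular metal connector hood: upright block 54 mm long (its x), 26 mm wide (its y), 44 mm high, with a black stub 18 mm across on top, 54 mm tall in all. Grip it across its 26 mm width. Site at its centre, half-way up (27 mm above its foot), z up along its axis. Starts standing upright on the table; about 100 g. Grip it at its centre or a little higher (up to 13 mm higher), so that the fingertips stay above the tray when it is set down.
- tray_round: fixed flat grey plastic tray, 76 x 160 mm and 12 mm high, with two round recesses 46 mm across, centred 42 mm either side of the middle, at y = +42 and -42 mm, 5 mm deep with a dark floor (7 mm above the table). Origin: centre of its underside, on the table; x along its short side, y along its long side, z up. For the plugs.
- tray_square: fixed flat grey plastic tray, 76 x 160 mm and 12 mm high, with two square recesses 52 x 52 mm, centred 42 mm either side of the middle, at y = +42 and -42 mm, 5 mm deep with a dark floor (7 mm above the table). Origin: centre of its underside, on the table; x along its short side, y along its long side, z up. For the sockets, which go in at any turn.
- tray_long: fixed flat grey plastic tray, 76 x 160 mm and 12 mm high, with one rectangular recess at its middle, 46 mm (x) by 74 mm (y), 5 mm deep with a dark floor (7 mm above the table). Origin: centre of its underside, on the table; x along its short side, y along its long side, z up. For the hood, whose long side must lie along the tray's long side, either way round.
- screwdriver: bystander: screwdriver lying on the bench, yellow handle about 75 x 22 mm and 22 mm high, thin steel blade; 170 mm long in all, 22 mm high. Origin: on the table beneath the front end of the handle; handle to -x, blade to +x. Leave it where it is.
- solder_reel: bystander: metal solder reel standing on end, 52 mm across, 46 mm high. Origin: centre of its underside. Leave it where it is.
Things that resemble listed ones, but are neither listed nor needed, are in the scene too. What is shaped like the part that bears plug_a_center but purple is not meant.

How it is judged:
At the end, for the whole second after the job is handed in: One plug in each round recess, one socket in each square recess, the hood in the long recess: centres within 12 mm (hood 13 mm) of the recess centre along each tray axis, foot on the recess floor within 2.5 mm, upright within 0.12 rad, at rest (z of plug_a_center in the frame of tray_round between 0.031 and 0.0365 m and angle between each of plug_a_center, plug_b_center, socket_a_center, socket_b_center, hood_center's own z axis and vertical below 0.12 rad and linear speed of each of plug_a, plug_b, socket_a, socket_b, hood below 0.02 m/s and angular speed of each of plug_a, plug_b, socket_a, socket_b, hood below 0.2 rad/s and z of plug_b_center in the frame of tray_round between 0.031 and 0.0365 m and ((x of plug_a_center in the frame of tray_round between -0.012 and 0.012 m and y of plug_a_center in the frame of tray_round between 0.03 and 0.054 m and x of plug_b_center in the frame of tray_round between -0.012 and 0.012 m and y of plug_b_center in the frame of tray_round between -0.054 and -0.03 m) or (x of plug_a_center in the frame of tray_round between -0.012 and 0.012 m and y of plug_a_center in the frame of tray_round between -0.054 and -0.03 m and x of plug_b_center in the frame of tray_round between -0.012 and 0.012 m and y of plug_b_center in the frame of tray_round between 0.03 and 0.054 m)) and z of socket_a_center in the frame of tray_square between 0.031 and 0.0365 m and z of socket_b_center in the frame of tray_square between 0.031 and 0.0365 m and ((x of socket_a_center in the frame of tray_square between -0.012 and 0.012 m and y of socket_a_center in the frame of tray_square between 0.03 and 0.054 m and x of socket_b_center in the frame of tray_square between -0.012 and 0.012 m and y of socket_b_center in the frame of tray_square between -0.054 and -0.03 m) or (x of socket_a_center in the frame of tray_square between -0.012 and 0.012 m and y of socket_a_center in the frame of tray_square between -0.054 and -0.03 m and x of socket_b_center in the frame of tray_square between -0.012 and 0.012 m and y of socket_b_center in the frame of tray_square between 0.03 and 0.054 m)) and z of hood_center in the frame of tray_long between 0.031 and 0.0365 m and x of hood_center in the frame of tray_long between -0.013 and 0.013 m and y of hood_center in the frame of tray_long between -0.013 and 0.013 m); the robot touches nothing.
It fails at once if the screwdriver is moved more than 30 mm (distance of screwdriver from where it was at the start of the episode above 0.03 m).
It fails at once if the solder reel is moved more than 30 mm (distance of solder_reel from where it was at the start of the episode above 0.03 m).
It also fails if it takes over 102 s, if anything falls off the work surface, if the arm or the gripper's body presses on something with over 40 N, if the wrist force passes 120 N, or if a joint passes its speed limit or range.

## Working session

There is one attempt and no reset: what is moved stays moved. The work goes in short steps, Python scripts to look and compute and a shell command to move; the robot and the scene stay as the last step left them, time stands still between calls to the robot, and variables do not carry over. Pictures are saved under pics/ and viewed, and the job is handed in when it is done.

```bash
mkdir -p pics; ls; python3 - <<'E'
from workcell import manip
import cv2,numpy as np
print(manip.state())
for n in ["scene","top"]:
    p,d=manip.camera(n); cv2.imwrite(f"pics/{n}0.png",p[...,::-1]); np.save(f"pics/{n}0_d.npy",d); np.save(f"pics/{n}0_p.npy",p)
    print(n,manip.camera_info(n),(d==0).mean())
E
```

```text
pics
{'time': 0.0, 'q': array([-1.22029603e+00,  3.79407891e-01,  1.73474203e+00, -2.71698243e-05,
        1.02848291e+00, -3.32858654e-02]), 'qvel': array([ 0.000989  , -0.00128667, -0.00071441, -0.00021203, -0.00098647,
       -0.00064241]), 'joint_torque': array([ 2.10217542e-03, -7.63722682e+01, -4.34370840e+01,  6.51182793e-02,
        4.24299168e-02, -6.32353135e-05]), 'eef_pos': array([ 0.26197784, -0.64873867,  0.22130791]), 'orientation': array([-5.11721171e-04,  9.81643479e-01,  1.90724432e-01, -9.36300901e-05]), 'wrist_force': array([-0.13573699,  0.01570497, -0.3847054 ]), 'wrist_torque': array([-0.02876314, -0.02380567, -0.00533305]), 'width': 0.09097070895248191}
scene {'intrinsics': array([[434.31969739,   0.        , 321.35568625],
       [  0.        , 434.31969739, 202.20893509],
       [  0.        ,   0.        ,   1.        ]]), 'origin': array([ 1.09056526, -0.65892596,  0.66350631]), 'orientation': array([-0.43278666,  0.83052158,  0.31137951, -0.16115962])} 0.00509765625
top {'intrinsics': array([[477.24760305,   0.        , 321.79853194],
       [  0.        , 477.24760305, 205.03010789],
       [  0.        ,   0.        ,   1.        ]]), 'origin': array([ 0.41464014, -0.02773039,  0.99175493]), 'orientation': array([ 0.0420916 , -0.6953349 ,  0.71678167, -0.03101142])} 0.00406640625
```

View pics/top0.png

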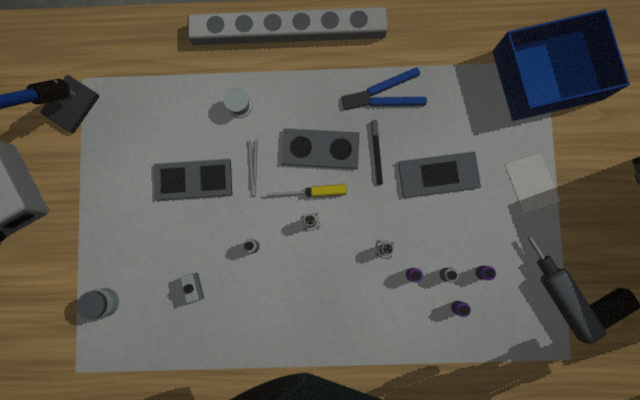

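View pics/scene0.png

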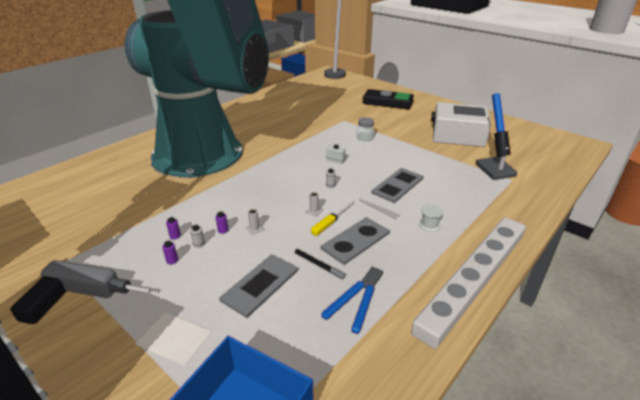

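Top view: round tray near (319,148), square tray (192,179), long tray (439,174). Plugs at (250,246) and (449,274), the latter amid purple look-alikes. Sockets at (310,221) and (385,249), hood at (187,289), reel at either (236,100) or (95,303).

```bash
cat > h.py <<'E'
import numpy as np,cv2
from scipy.spatial.transform import Rotation as R
from workcell import manip
def rot(q): return R.from_quat([q[1],q[2],q[3],q[0]]).as_matrix()
def cloud(ci,d):
    K=ci['intrinsics'];v,u=np.mgrid[:d.shape[0],:d.shape[1]]
    P=np.stack([(u-K[0,2])/K[0,0]*d,(v-K[1,2])/K[1,1]*d,d],-1)
    return P@rot(ci['orientation']).T+ci['origin']
def ray(ci,uv,z):
    K=ci['intrinsics'];uv=np.atleast_2d(uv).astype(float)
    r=np.c_[(uv[:,0]-K[0,2])/K[0,0],(uv[:,1]-K[1,2])/K[1,1],np.ones(len(uv))]@rot(ci['orientation']).T
    return ci['origin']+r*((z-ci['origin'][2])/r[:,2])[:,None]
E
python3 - <<'E'
from h import *
ci=manip.camera_info("top");p=np.load("pics/top0_p.npy");d=np.load("pics/top0_d.npy")
P=cloud(ci,d);z=P[...,2]
print("table z",np.median(z[330:350,150:230]),np.median(z[90:110,290:330]))
for lo,hi,nm in((0.03,0.07,"tall"),(0.009,0.016,"tray")):
    m=((z>lo)&(z<hi)&(d>0)).astype(np.uint8)
    if nm=="tray": m=cv2.morphologyEx(m,cv2.MORPH_OPEN,np.ones((3,3)))
    n,l,s,c=cv2.connectedComponentsWithStats(m)
    for i in range(1,n):
        if s[i,4]<25 :continue
        q=P[l==i]; t=q[q[:,2]>q[:,2].max()-.004]
        (cx,cy),wh,a=cv2.minAreaRect((q[:,:2]*1000).astype(np.float32))
        print(nm,c[i].round(0),s[i,4],"top",t.mean(0).round(4),len(t),"rect",round(cx),round(cy),np.round(wh),round(a,1),"rgb",p[l==i].mean(0).round())
x=cv2.resize(p[190:340,60:520],None,fx=1.7,fy=1.7,interpolation=cv2.INTER_CUBIC);cv2.imwrite("pics/z1.png",np.clip(x[...,::-1]*1.5,0,255))
E
```

```text
table z 0.00029510937280485816 0.0005422064915768243
tall [287.  24.] 5152 top [0.8988 0.0254 0.0433] 445 rect 899 48 [417.  59.] 89.7 rgb [93. 94. 92.]
tall [583.  45.] 1465 top [ 0.8228 -0.5501  0.068 ] 143 rect 836 -533 [231. 115.] 62.6 rgb [12. 15. 27.]
tall [531.  87.] 1074 top [ 0.7441 -0.4417  0.068 ] 111 rect 725 -472 [254. 126.] 62.6 rgb [16. 19. 31.]
tall [67. 93.] 60 top [0.7557 0.4944 0.0673] 22 rect 756 498 [17. 29.] 87.8 rgb [27. 26. 23.]
tall [235. 100.] 489 top [0.7362 0.153  0.0487] 54 rect 736 156 [51. 50.] 39.5 rgb [111. 119. 115.]
tall [ 18. 191.] 1075 top [0.5452 0.5914 0.0679] 120 rect 563 599 [ 81. 204.] 89.8 rgb [57. 57. 55.]
tall [309. 220.] 119 top [0.4839 0.0107 0.0558] 47 rect 482 11 [22. 22.] 87.4 rgb [60. 60. 58.]
tall [249. 246.] 169 top [0.4361 0.1337 0.0549] 35 rect 436 132 [27. 27.] 62.9 rgb [68. 69. 69.]
tall [386. 249.] 129 top [ 0.4221 -0.1387  0.0553] 86 rect 422 -138 [22. 23.] 89.4 rgb [60. 60. 57.]
tall [586. 304.] 3269 top [ 0.2989 -0.5013  0.0539] 140 rect 335 -531 [178. 133.] 28.2 rgb [32. 33. 33.]
tall [487. 273.] 194 top [ 0.3685 -0.3325  
[... 1542 characters left out ...]
9.]
tray [157. 175.] 88 top [0.5901 0.3291 0.0124] 66 rect 588 330 [39. 12.] 1.6 rgb [67. 71. 72.]
tray [379. 175.] 71 top [ 0.5743 -0.1328  0.0133] 41 rect 575 -133 [11. 28.] 86.8 rgb [31. 32. 32.]
tray [224. 188.] 138 top [0.5578 0.1868 0.0131] 75 rect 563 190 [30. 38.] 87.9 rgb [63. 66. 68.]
tray [156. 190.] 28 top [0.5582 0.331  0.0127] 18 rect 559 330 [14. 11.] 4.8 rgb [68. 71. 73.]
tray [172. 195.] 29 top [0.545  0.2977 0.0128] 16 rect 546 297 [13. 11.] 87.8 rgb [63. 67. 68.]
tray [181. 195.] 27 top [0.5466 0.2782 0.0127] 18 rect 546 278 [11. 11.] 88.6 rgb [64. 68. 69.][ WARN:0@1.141] global loadsave.cpp:1063 imwrite_ Unsupported depth image for selected encoder is fallbacked to CV_8U.
```

View pics/z1.png

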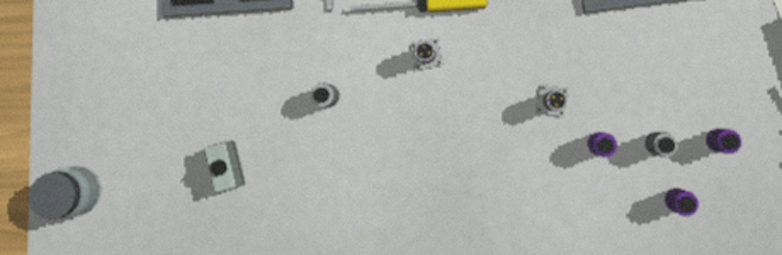

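```bash
python3 - <<'E'
from h import *
ci=manip.camera_info("top");p=np.load("pics/top0_p.npy");g=p.mean(2)
for nm,(u0,v0,u1,v1) in dict(round=(275,122,365,175),square=(148,152,238,205),long=(393,146,487,202)).items():
    s=g[v0:v1,u0:u1]; print(nm,np.percentile(s,[2,10,30,50,70,90]).round())
    for thr,lab in((45,"recess"),(88,"tray")):
        m=cv2.morphologyEx((s<thr).astype(np.uint8),cv2.MORPH_OPEN,np.ones((3,3)))
        cs,_=cv2.findContours(m,cv2.RETR_EXTERNAL,cv2.CHAIN_APPROX_NONE)
        for c in cs:
            if cv2.contourArea(c)<200: continue
            uv=c[:,0,:]+[u0,v0]
            W=ray(ci,uv,0.010 if lab=="recess" else 0.012)[:,:2]
            (cx,cy),wh,a=cv2.minAreaRect((W*1000).astype(np.float32))
            M=cv2.moments((W*1000).astype(np.float32))
            print(lab,"rect",round(cx,1),round(cy,1),np.round(wh,1),round(a,1),"centroid",round(M['m10']/M['m00'],1),round(M['m01']/M['m00'],1))
E
```

```text
round [ 27.  32.  69.  72. 115. 123.]
recess rect 633.4 -56.4 [43.9 42.6] 88.1 centroid 634.0 -56.2
recess rect 640.5 28.3 [42.  42.8] 88.5 centroid 641.2 27.7
tray rect 634.4 -9.5 [166.9  81.2] 85.0 centroid 634.5 -10.0
square [ 26.  30.  60.  71. 122. 126.]
recess rect 579.1 296.8 [51.  48.5] 0.0 centroid 579.1 296.7
recess rect 582.6 213.8 [50.5 50.8] 89.5 centroid 582.5 212.8
tray rect 578.1 255.8 [ 78.8 166.2] 2.0 centroid 578.1 255.8
long [ 27.  32.  69.  72. 123. 126.]
recess rect 574.6 -259.5 [45.4 73.5] 5.4 centroid 574.5 -259.5
tray rect 571.7 -252.6 [ 78.7 171.3] 5.7 centroid 571.8 -253.2
```

```bash
cat >> h.py <<'E'
def go(x,y,z,yaw=None):
    s=manip.state();A=rot(s['orientation']);d=A.T@(np.array([x,y,z])-s['eef_pos'])/.04
    yw=np.degrees(np.arctan2(A[1,0],A[0,0]))
    print("t",round(s['time'],2),"pos",s['eef_pos'].round(4),"yaw",yw.round(2),"tilt",np.degrees(np.arccos(-A[2,2])).round(2),"w",round(s['width'],4),"F",s['wrist_force'].round(1))
    print(" need offset units",d.round(3), "" if yaw is None else ("rot z units",round(-((yaw-yw+180)%360-180)/6,3)))
E
python3 -m creep '[{"offset":[0,0,0],"delta_rot":[0,0,-0.95],"grip":60},{"offset":[0,0,0],"delta_rot":[0,0,-0.95],"grip":60},{"offset":[0,0,0],"delta_rot":[0,0,-0.95],"grip":60},{"offset":[0,0,0],"delta_rot":[0,0,-0.95],"grip":60},{"offset":[0,0,0],"delta_rot":[0,0,-0.95],"grip":60},{"offset":[0,0,0],"delta_rot":[0,0,-0.95],"grip":60},{"offset":[0,0,0],"delta_rot":[0,0,-0.95],"grip":60},{"offset":[0,0,0],"delta_rot":[0,0,-0.95],"grip":60},{"offset":[0,0,0],"delta_rot":[0,0,-0.95],"grip":60},{"offset":[0,0,0],"delta_rot":[0,0,-0.95],"grip":60},{"offset":[0,0,0],"delta_rot":[0,0,-0.95],"grip":60},{"offset":[0,0,0],"delta_rot":[0,0,-0.88],"grip":60}]' 20
python3 -c "
from h import *
go(.3685,-.262,.11,90)"
```

```text
time: 1.3
eef_pos: [0.262, -0.6489, 0.2216]
orientation: [-0.0, 0.706, 0.708, 0.0]
wrist_force: [-0.8, -0.0, -1.0]
width: 0.0551
t 1.3 pos [ 0.262  -0.6489  0.2216] yaw 90.2 tilt 0.04 w 0.0551 F [-0.8 -0.  -1. ]
 need offset units [9.661 2.697 2.794] ('rot z units', np.float64(0.034))
```

```bash
python3 -m creep '[{"offset":[0.88,0.245,0.25],"delta_rot":[0,0,0],"grip":60},{"offset":[0.88,0.245,0.25],"delta_rot":[0,0,0],"grip":60},{"offset":[0.88,0.245,0.25],"delta_rot":[0,0,0],"grip":60},{"offset":[0.88,0.245,0.25],"delta_rot":[0,0,0],"grip":60},{"offset":[0.88,0.245,0.25],"delta_rot":[0,0,0],"grip":60},{"offset":[0.88,0.245,0.25],"delta_rot":[0,0,0],"grip":60},{"offset":[0.88,0.245,0.25],"delta_rot":[0,0,0],"grip":60},{"offset":[0.88,0.245,0.25],"delta_rot":[0,0,0],"grip":60},{"offset":[0.88,0.245,0.25],"delta_rot":[0,0,0],"grip":60},{"offset":[0.88,0.245,0.25],"delta_rot":[0,0,0],"grip":60},{"offset":[0.88,0.245,0.25],"delta_rot":[0,0,0],"grip":60},{"offset":[0,0,0],"delta_rot":[0,0,0],"grip":60}]'
python3 -c "
from h import *
go(.3685,-.262,.024,90)
p,d=manip.camera('wrist');cv2.imwrite('pics/w1.png',p[...,::-1])
ci=manip.camera_info('wrist');print(ci)
P=cloud(ci,d);z=P[...,2]
m=((z>.05)&(z<.06)).astype(np.uint8)
n,l,s,c=cv2.connectedComponentsWithStats(m)
for i in range(1,n):
  if s[i,4]>80: print(c[i].round(),s[i,4],P[l==i].mean(0).round(4))
"
```

```text
time: 2.5
eef_pos: [0.3695, -0.2583, 0.1106]
orientation: [-0.002, 0.706, 0.708, -0.0]
wrist_force: [0.7, 0.1, -0.7]
width: 0.0547
t 2.5 pos [ 0.3695 -0.2583  0.1106] yaw 90.12 tilt 0.19 w 0.0547 F [ 0.7  0.1 -0.7]
 need offset units [-0.097 -0.019  2.164] ('rot z units', np.float64(0.02))
{'intrinsics': array([[279.02892131,   0.        , 319.47750204],
       [  0.        , 279.02892131, 197.75303238],
       [  0.        ,   0.        ,   1.        ]]), 'origin': array([ 0.36942136, -0.18466944,  0.27469813]), 'orientation': array([ 0.13654773,  0.99063231,  0.00107407, -0.00109409])}
[392.  56.] 973 [ 0.4204 -0.1409  0.0552]
[318. 133.] 415 [ 0.3678 -0.1945  0.0551]
[316. 217.] 360 [ 0.3662 -0.263   0.055 ]
[237. 237.] 262 [ 0.2989 -0.2812  0.0549]
[318. 294.] 264 [ 0.3678 -0.3364  0.0553]
```

View pics/w1.png

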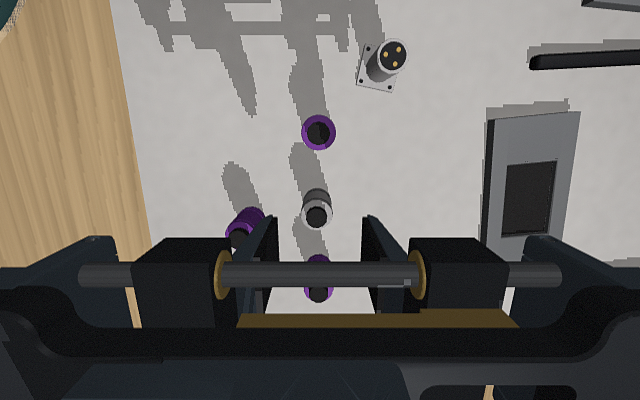

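Wrist view: the steel plug is at pixel (316,215), among purple ones at (318,133), (245,230), (318,290). It agrees with the top view within 2 mm. Descending.

```bash
python3 -m creep '[{"offset":[-0.11,-0.06,0],"delta_rot":[0,0,0],"grip":60},{"offset":[0,0,0.6],"delta_rot":[0,0,0],"grip":60},{"offset":[0,0,0.6],"delta_rot":[0,0,0],"grip":60},{"offset":[0,0,0.6],"delta_rot":[0,0,0],"grip":60},{"offset":[0,0,0.36],"delta_rot":[0,0,0],"grip":60},{"offset":[0,0,0],"delta_rot":[0,0,0],"grip":60},{"offset":[0,0,0],"delta_rot":[0,0,0],"grip":10},{"offset":[0,0,0],"delta_rot":[0,0,0],"grip":10},{"offset":[0,0,0],"delta_rot":[0,0,0],"grip":10},{"offset":[0,0,0],"delta_rot":[0,0,0],"grip":10},{"offset":[0,0,0],"delta_rot":[0,0,0],"grip":10}]' 20
python3 -c "
from h import *
go(.6338,-.0563,.105,90)"
```

```text
time: 3.65
eef_pos: [0.3681, -0.2667, 0.0262]
orientation: [0.001, 0.707, 0.707, 0.0]
wrist_force: [-2.3, -0.4, 8.7]
width: 0.0278
t 3.65 pos [ 0.3681 -0.2667  0.0262] yaw 89.98 tilt 0.06 w 0.0278 F [-2.3 -0.4  8.7]
 need offset units [ 5.261  6.643 -1.969] ('rot z units', np.float64(-0.003))
```

```bash
python3 -m creep '[{"offset":[0,0,-0.98],"delta_rot":[0,0,0],"grip":10},{"offset":[0,0,-0.98],"delta_rot":[0,0,0],"grip":10},{"offset":[0.57,0.74,0],"delta_rot":[0,0,0],"grip":10},{"offset":[0.57,0.74,0],"delta_rot":[0,0,0],"grip":10},{"offset":[0.57,0.74,0],"delta_rot":[0,0,0],"grip":10},{"offset":[0.57,0.74,0],"delta_rot":[0,0,0],"grip":10},{"offset":[0.57,0.74,0],"delta_rot":[0,0,0],"grip":10},{"offset":[0.57,0.74,0],"delta_rot":[0,0,0],"grip":10},{"offset":[0.57,0.74,0],"delta_rot":[0,0,0],"grip":10},{"offset":[0.57,0.74,0],"delta_rot":[0,0,0],"grip":10},{"offset":[0.57,0.74,0],"delta_rot":[0,0,0],"grip":10},{"offset":[0,0,0],"delta_rot":[0,0,0],"grip":10}]'
python3 -c "
from h import *
go(.6338,-.060,.034,90)
p,d=manip.camera('wrist');cv2.imwrite('pics/w2.png',p[...,::-1])
"
```

```text
time: 4.85
eef_pos: [0.6373, -0.0589, 0.1045]
orientation: [0.001, 0.706, 0.708, 0.001]
wrist_force: [-1.3, -0.7, -1.0]
width: 0.0275
t 4.85 pos [ 0.6373 -0.0589  0.1045] yaw 90.11 tilt 0.14 w 0.0275 F [-1.3 -0.7 -1. ]
 need offset units [-0.026 -0.093  1.762] ('rot z units', np.float64(0.019))
```

View pics/w2.png

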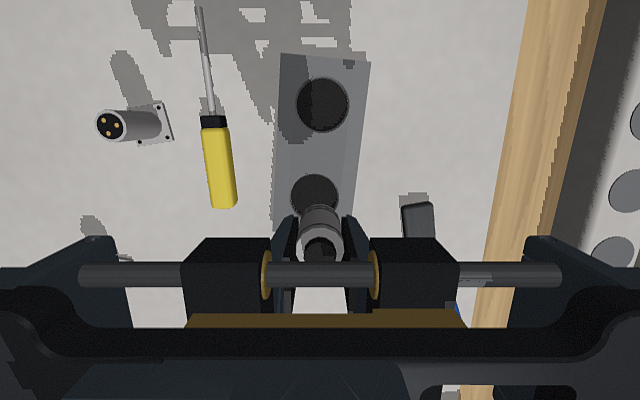

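```bash
python3 -m creep '[{"offset":[-0.02,-0.09,0],"delta_rot":[0,0,0],"grip":10},{"offset":[0,0,0.6],"delta_rot":[0,0,0],"grip":10},{"offset":[0,0,0.6],"delta_rot":[0,0,0],"grip":10},{"offset":[0,0,0.3],"delta_rot":[0,0,0],"grip":10},{"offset":[0,0,0.15],"delta_rot":[0,0,0],"grip":10},{"offset":[0,0,0],"delta_rot":[0,0,0],"grip":10},{"offset":[0,0,0],"delta_rot":[0,0,0],"grip":10}]'
python3 -c "
from h import *
go(.6338,-.060,.0335,90)
"
```

```text
time: 5.6
eef_pos: [0.631, -0.0623, 0.0387]
orientation: [0.0, 0.707, 0.707, 0.0]
wrist_force: [-0.4, 0.8, 0.5]
width: 0.0278
t 5.6 pos [ 0.631  -0.0623  0.0387] yaw 89.95 tilt 0.05 w 0.0278 F [-0.4  0.8  0.5]
 need offset units [0.058 0.071 0.131] ('rot z units', np.float64(-0.008))
```

```bash
python3 -m creep '[{"offset":[0.03,0.06,0.06],"delta_rot":[0,0,0],"grip":10},{"offset":[0,0,0.06],"delta_rot":[0,0,0],"grip":10},{"offset":[0,0,0],"delta_rot":[0,0,0],"grip":10},{"offset":[0,0,0],"delta_rot":[0,0,0],"grip":10},{"offset":[0,0,0],"delta_rot":[0,0,0],"grip":10}]'
python3 -c "
from h import *
go(.6338,-.060,.0335,90)
"
```

```text
time: 6.1
eef_pos: [0.6331, -0.0608, 0.0333]
orientation: [0.0, 0.707, 0.707, 0.0]
wrist_force: [0.4, 0.0, 0.1]
width: 0.0274
t 6.1 pos [ 0.6331 -0.0608  0.0333] yaw 89.98 tilt 0.01 w 0.0274 F [0.4 0.  0.1]
 need offset units [ 0.021  0.017 -0.006] ('rot z units', np.float64(-0.004))
```

```bash
python3 -m creep '[{"offset":[0,0,0.03],"delta_rot":[0,0,0],"grip":10},{"offset":[0,0,0],"delta_rot":[0,0,0],"grip":10},{"offset":[0,0,0],"delta_rot":[0,0,0],"grip":10},{"offset":[0,0,0],"delta_rot":[0,0,0],"grip":10}]'
```

```text
time: 6.5
eef_pos: [0.6332, -0.0609, 0.033]
orientation: [0.0, 0.707, 0.707, 0.0]
wrist_force: [-5.8, 0.9, 17.5]
width: 0.0273
```

Contact at z = 0.033 (17 N): the plug is on the recess floor. Release, rise, and go on towards the socket at (0.421,-0.140).

```bash
python3 -m creep '[{"offset":[0,0,-0.02],"delta_rot":[0,0,0],"grip":60},{"offset":[0,0,0],"delta_rot":[0,0,0],"grip":60},{"offset":[0,0,0],"delta_rot":[0,0,0],"grip":60},{"offset":[0,0,0],"delta_rot":[0,0,0],"grip":60},{"offset":[0,0,-0.5],"delta_rot":[0,0,0],"grip":60},{"offset":[0,0,-0.9],"delta_rot":[0,0,0],"grip":60},{"offset":[0,0,-0.6],"delta_rot":[0,0,0],"grip":60},{"offset":[0,0,0],"delta_rot":[0,0,0],"grip":60},{"offset":[0,0,0],"delta_rot":[0,0,0],"grip":60}]'
python3 -c "
from h import *
go(.4213,-.140,.105,90)
p,d=manip.camera('top');cv2.imwrite('pics/t2.png',p[...,::-1])
"
```

```text
time: 7.4
eef_pos: [0.6331, -0.0609, 0.1128]
orientation: [0.0, 0.707, 0.707, 0.0]
wrist_force: [-0.8, -0.1, -0.5]
width: 0.0547
t 7.4 pos [ 0.6331 -0.0609  0.1128] yaw 89.97 tilt 0.03 w 0.0547 F [-0.8 -0.1 -0.5]
 need offset units [-1.981 -5.293  0.192] ('rot z units', np.float64(-0.005))
```

View pics/t2.png

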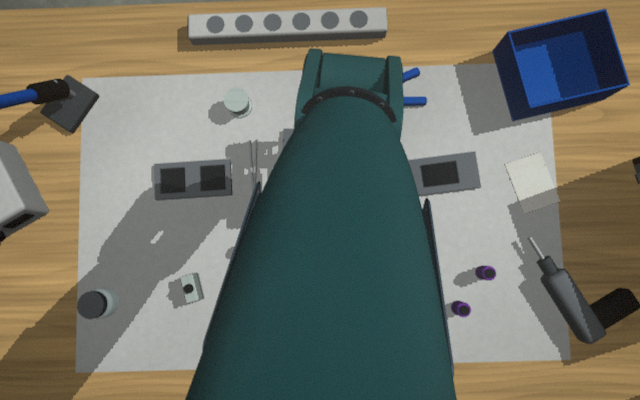

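The arm hides the round tray at (319,148) in this view. I'll check the tray later.

```bash
python3 -m creep '[{"offset":[-0.28,-0.75,0],"delta_rot":[0,0,0],"grip":60},{"offset":[-0.28,-0.75,0],"delta_rot":[0,0,0],"grip":60},{"offset":[-0.28,-0.75,0],"delta_rot":[0,0,0],"grip":60},{"offset":[-0.28,-0.75,0],"delta_rot":[0,0,0],"grip":60},{"offset":[-0.28,-0.75,0],"delta_rot":[0,0,0],"grip":60},{"offset":[-0.28,-0.75,0],"delta_rot":[0,0,0],"grip":60},{"offset":[-0.28,-0.75,0],"delta_rot":[0,0,0],"grip":60},{"offset":[0,0,0],"delta_rot":[0,0,0],"grip":60},{"offset":[0,0,0],"delta_rot":[0,0,0],"grip":60},{"offset":[0,0,0],"delta_rot":[0,0,0],"grip":60}]'
cat >> h.py <<'E'
def wristtops(name=None):
    p,d=manip.camera('wrist');ci=manip.camera_info('wrist')
    if name: cv2.imwrite(f'pics/{name}.png',p[...,::-1])
    z=cloud(ci,d);m=((z[...,2]>.05)&(z[...,2]<.06)).astype(np.uint8)
    n,l,s,c=cv2.connectedComponentsWithStats(m)
    for i in range(1,n):
        if s[i,4]>80: print("  top px",c[i].round(),s[i,4],z[l==i].mean(0).round(4))
E
python3 -c "
from h import *
go(.4213,-.140,.024,90)
wristtops('w3')
"
```

```text
time: 8.45
eef_pos: [0.4235, -0.1391, 0.1124]
orientation: [-0.0, 0.707, 0.707, -0.0]
wrist_force: [-0.1, 0.6, -1.0]
width: 0.0547
t 8.45 pos [ 0.4235 -0.1391  0.1124] yaw 89.98 tilt 0.02 w 0.0547 F [-0.1  0.6 -1. ]
 need offset units [-0.023 -0.054  2.21 ] ('rot z units', np.float64(-0.004))
  top px [403.  12.] 795 [0.4809 0.0083 0.0545]
  top px [588. 109.] 769 [ 0.6262 -0.0559  0.0539]
  top px [317. 211.] 614 [ 0.4205 -0.1376  0.0547]
```

View pics/w3.png

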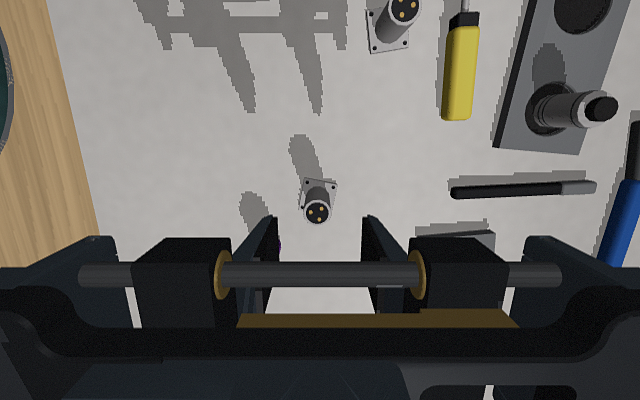

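The first plug stands upright in its recess at about (570,107). The next socket is at (317,211).

```bash
python3 -m creep '[{"offset":[0.03,-0.06,0.4],"delta_rot":[0,0,0],"grip":60},{"offset":[0,0,0.6],"delta_rot":[0,0,0],"grip":60},{"offset":[0,0,0.6],"delta_rot":[0,0,0],"grip":60},{"offset":[0,0,0.6],"delta_rot":[0,0,0],"grip":60},{"offset":[0,0,0],"delta_rot":[0,0,0],"grip":60},{"offset":[0,0,0],"delta_rot":[0,0,0],"grip":60},{"offset":[0,0,0],"delta_rot":[0,0,0],"grip":10},{"offset":[0,0,0],"delta_rot":[0,0,0],"grip":10},{"offset":[0,0,0],"delta_rot":[0,0,0],"grip":10},{"offset":[0,0,0],"delta_rot":[0,0,0],"grip":10},{"offset":[0,0,0],"delta_rot":[0,0,0],"grip":10}]'
python3 -c "
from h import *
go(.5825,.2132,.112,90)
"
```

```text
time: 9.6
eef_pos: [0.4208, -0.1381, 0.0251]
orientation: [0.0, 0.707, 0.707, 0.0]
wrist_force: [-0.3, 0.3, 8.6]
width: 0.0235
t 9.6 pos [ 0.4208 -0.1381  0.0251] yaw 89.97 tilt 0.04 w 0.0235 F [-0.3  0.3  8.6]
 need offset units [ 8.784  4.038 -2.171] ('rot z units', np.float64(-0.005))
```

```bash
python3 -m creep '[{"offset":[0,0,-1],"delta_rot":[0,0,0],"grip":10},{"offset":[0,0,-1],"delta_rot":[0,0,0],"grip":10},{"offset":[0.88,0.4,0],"delta_rot":[0,0,0],"grip":10},{"offset":[0.88,0.4,0],"delta_rot":[0,0,0],"grip":10},{"offset":[0.88,0.4,0],"delta_rot":[0,0,0],"grip":10},{"offset":[0.88,0.4,0],"delta_rot":[0,0,0],"grip":10},{"offset":[0.88,0.4,0],"delta_rot":[0,0,0],"grip":10},{"offset":[0.88,0.4,0],"delta_rot":[0,0,0],"grip":10},{"offset":[0.88,0.4,0],"delta_rot":[0,0,0],"grip":10},{"offset":[0.88,0.4,0],"delta_rot":[0,0,0],"grip":10},{"offset":[0.88,0.4,0],"delta_rot":[0,0,0],"grip":10},{"offset":[0.88,0.4,0],"delta_rot":[0,0,0],"grip":10}]'
python3 -m creep '[{"offset":[0,0,0],"delta_rot":[0,0,0],"grip":10},{"offset":[0,0,0],"delta_rot":[0,0,0],"grip":10},{"offset":[0,0,0],"delta_rot":[0,0,0],"grip":10},{"offset":[0,0,0],"delta_rot":[0,0,0],"grip":10}]'
python3 -c "
from h import *
go(.5825,.2132,.034,90)
wristtops('w4')
"
```

```text
time: 10.8
eef_pos: [0.581, 0.2155, 0.1047]
orientation: [-0.0, 0.707, 0.707, -0.0]
wrist_force: [0.7, -0.0, -0.9]
width: 0.0238
time: 11.2
eef_pos: [0.5803, 0.213, 0.1047]
orientation: [-0.0, 0.708, 0.707, -0.0]
wrist_force: [-0.4, 1.0, 0.0]
width: 0.024
t 11.2 pos [0.5803 0.213  0.1047] yaw 89.92 tilt 0.03 w 0.024 F [-0.4  1.   0. ]
 need offset units [0.005 0.056 1.767] ('rot z units', np.float64(-0.014))
  top px [ 31. 166.] 527 [0.3566 0.2541 0.0542]
  top px [158. 299.] 335 [0.4359 0.1347 0.0542]
```

View pics/w4.png

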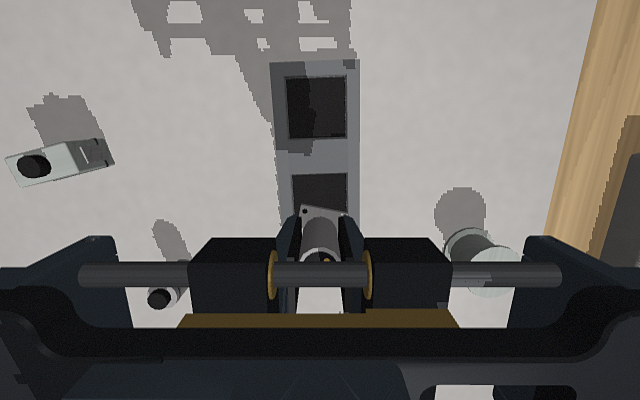

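```bash
python3 -m creep '[{"offset":[0,0.06,0.4],"delta_rot":[0,0,0],"grip":10},{"offset":[0,0,0.6],"delta_rot":[0,0,0],"grip":10},{"offset":[0,0,0.5],"delta_rot":[0,0,0],"grip":10},{"offset":[0,0,0.2],"delta_rot":[0,0,0],"grip":10},{"offset":[0,0,0.06],"delta_rot":[0,0,0],"grip":10},{"offset":[0,0,0],"delta_rot":[0,0,0],"grip":10},{"offset":[0,0,0.02],"delta_rot":[0,0,0],"grip":10},{"offset":[0,0,0],"delta_rot":[0,0,0],"grip":10},{"offset":[0,0,0],"delta_rot":[0,0,0],"grip":10}]'
python3 -c "
from h import *
go(.5825,.2132,.032,90)
"
```

```text
time: 12.15
eef_pos: [0.5835, 0.2141, 0.0341]
orientation: [0.0, 0.707, 0.707, 0.0]
wrist_force: [-0.2, 0.7, -0.0]
width: 0.0236
t 12.15 pos [0.5835 0.2141 0.0341] yaw 89.97 tilt 0.05 w 0.0236 F [-0.2  0.7 -0. ]
 need offset units [-0.022 -0.025  0.053] ('rot z units', np.float64(-0.004))
```

```bash
python3 -m creep '[{"offset":[0,0,0.04],"delta_rot":[0,0,0],"grip":10},{"offset":[0,0,0],"delta_rot":[0,0,0],"grip":10},{"offset":[0,0,0],"delta_rot":[0,0,0],"grip":10}]'
```

```text
time: 12.45
eef_pos: [0.5834, 0.214, 0.0322]
orientation: [0.0, 0.707, 0.707, 0.0]
wrist_force: [0.1, -0.0, 3.1]
width: 0.023
```

Contact begins, as predicted (0.0251 + 0.007). Release, rise, then go to the second socket at (0.482, 0.0095).

```bash
python3 -m creep '[{"offset":[0,0,0],"delta_rot":[0,0,0],"grip":60},{"offset":[0,0,0],"delta_rot":[0,0,0],"grip":60},{"offset":[0,0,0],"delta_rot":[0,0,0],"grip":60},{"offset":[0,0,0],"delta_rot":[0,0,0],"grip":60},{"offset":[0,0,-0.5],"delta_rot":[0,0,0],"grip":60},{"offset":[0,0,-0.9],"delta_rot":[0,0,0],"grip":60},{"offset":[0,0,-0.6],"delta_rot":[0,0,0],"grip":60},{"offset":[-0.85,-0.42,0],"delta_rot":[0,0,0],"grip":60},{"offset":[-0.85,-0.42,0],"delta_rot":[0,0,0],"grip":60},{"offset":[-0.85,-0.42,0],"delta_rot":[0,0,0],"grip":60},{"offset":[-0.85,-0.42,0],"delta_rot":[0,0,0],"grip":60},{"offset":[-0.85,-0.42,0],"delta_rot":[0,0,0],"grip":60}]'
python3 -m creep '[{"offset":[-0.85,-0.42,0],"delta_rot":[0,0,0],"grip":60},{"offset":[0,0,0],"delta_rot":[0,0,0],"grip":60},{"offset":[0,0,0],"delta_rot":[0,0,0],"grip":60},{"offset":[0,0,0],"delta_rot":[0,0,0],"grip":60}]'
python3 -c "
from h import *
go(.482,.0095,.024,90)
wristtops('w5')
"
```

```text
time: 13.65
eef_pos: [0.4982, 0.0429, 0.112]
orientation: [0.0, 0.707, 0.707, 0.0]
wrist_force: [1.2, 0.3, 0.6]
width: 0.0546
time: 14.05
eef_pos: [0.4829, 0.0105, 0.1121]
orientation: [0.0, 0.707, 0.707, 0.0]
wrist_force: [0.3, -0.1, -0.4]
width: 0.0545
t 14.05 pos [0.4829 0.0105 0.1121] yaw 89.98 tilt 0.03 w 0.0545 F [ 0.3 -0.1 -0.4]
 need offset units [-0.025 -0.023  2.203] ('rot z units', np.float64(-0.003))
  top px [254.  51.] 547 [0.435  0.133  0.0542]
  top px [319. 211.] 612 [0.4815 0.0128 0.0546]
```

View pics/w5.png

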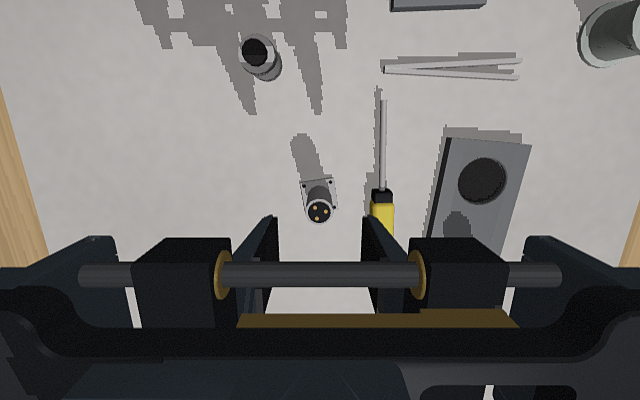

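```bash
python3 - <<'E'
from h import *
ci=manip.camera_info("top");p=np.load("pics/top0_p.npy").astype(int)
m=((p[...,0]>p[...,2]+50)&(p[...,1]>p[...,2]+40)).astype(np.uint8)[150:230,250:370]
v,u=np.nonzero(m);print(u.min()+250,u.max()+250,v.min()+150,v.max()+150)
W=ray(ci,np.c_[u+250,v+150],.011);print(W.min(0).round(4),W.max(0).round(4))
print(ray(ci,[[265,195],[305,191]],.006).round(4))
E
```

```text
311 346 184 195
[ 0.5374 -0.065   0.011 ] [0.5593 0.0078 0.011 ]
[[0.5419 0.104  0.006 ]
 [0.5477 0.0204 0.006 ]]
```

Socket at pixel (319,211). The screwdriver handle's near edge is at x = 0.537, 13 mm beyond the finger back. I'll narrow the opening to 50 % for more margin.

```bash
python3 -m creep '[{"offset":[0.03,-0.02,0.4],"delta_rot":[0,0,0],"grip":50},{"offset":[0,0,0.6],"delta_rot":[0,0,0],"grip":50},{"offset":[0,0,0.6],"delta_rot":[0,0,0],"grip":50},{"offset":[0,0,0.6],"delta_rot":[0,0,0],"grip":50},{"offset":[0,0,0],"delta_rot":[0,0,0],"grip":50},{"offset":[0,0,0],"delta_rot":[0,0,0],"grip":50},{"offset":[0,0,0],"delta_rot":[0,0,0],"grip":10},{"offset":[0,0,0],"delta_rot":[0,0,0],"grip":10},{"offset":[0,0,0],"delta_rot":[0,0,0],"grip":10},{"offset":[0,0,0],"delta_rot":[0,0,0],"grip":10},{"offset":[0,0,0],"delta_rot":[0,0,0],"grip":10}]'
python3 -c "
from h import *
go(.5785,.2967,.105,90)
"
```

```text
time: 15.2
eef_pos: [0.4821, 0.0112, 0.0247]
orientation: [0.0, 0.707, 0.707, 0.0]
wrist_force: [-0.6, 2.5, 9.5]
width: 0.0234
t 15.2 pos [0.4821 0.0112 0.0247] yaw 89.96 tilt 0.07 w 0.0234 F [-0.6  2.5  9.5]
 need offset units [ 7.138  2.409 -2.005] ('rot z units', np.float64(-0.006))
```

```bash
python3 -m creep '[{"offset":[0,0,-1],"delta_rot":[0,0,0],"grip":10},{"offset":[0,0,-1],"delta_rot":[0,0,0],"grip":10},{"offset":[0.89,0.3,-0.03],"delta_rot":[0,0,0],"grip":10},{"offset":[0.89,0.3,-0.03],"delta_rot":[0,0,0],"grip":10},{"offset":[0.89,0.3,0],"delta_rot":[0,0,0],"grip":10},{"offset":[0.89,0.3,0],"delta_rot":[0,0,0],"grip":10},{"offset":[0.89,0.3,0],"delta_rot":[0,0,0],"grip":10},{"offset":[0.89,0.3,0],"delta_rot":[0,0,0],"grip":10},{"offset":[0.89,0.3,0],"delta_rot":[0,0,0],"grip":10},{"offset":[0.89,0.3,0],"delta_rot":[0,0,0],"grip":10},{"offset":[0,0,0],"delta_rot":[0,0,0],"grip":10},{"offset":[0,0,0],"delta_rot":[0,0,0],"grip":10}]'
python3 -m creep '[{"offset":[0,0,0],"delta_rot":[0,0,0],"grip":10},{"offset":[0,0,0],"delta_rot":[0,0,0],"grip":10}]'
python3 -c "
from h import *
go(.5785,.2967,.0325,90)
wristtops('w6')
"
```

```text
time: 16.4
eef_pos: [0.5773, 0.2963, 0.1062]
orientation: [-0.0, 0.707, 0.707, -0.0]
wrist_force: [-0.5, 0.6, -0.7]
width: 0.0237
time: 16.6
eef_pos: [0.5773, 0.2949, 0.1063]
orientation: [-0.0, 0.708, 0.707, -0.0]
wrist_force: [-0.1, -1.1, -0.8]
width: 0.0236
t 16.6 pos [0.5773 0.2949 0.1063] yaw 89.92 tilt 0.03 w 0.0236 F [-0.1 -1.1 -0.8]
 need offset units [0.044 0.031 1.846] ('rot z units', np.float64(-0.014))
  top px [326. 293.] 167 [0.5824 0.2231 0.055 ]
```

View pics/w6.png

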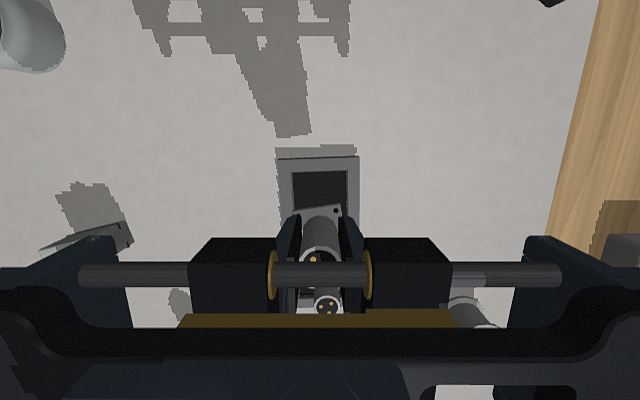

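The first socket stands below at (326,307); the recess ahead is free. Lowering.

```bash
python3 -m creep '[{"offset":[0.04,0.03,0.4],"delta_rot":[0,0,0],"grip":10},{"offset":[0,0,0.6],"delta_rot":[0,0,0],"grip":10},{"offset":[0,0,0.5],"delta_rot":[0,0,0],"grip":10},{"offset":[0,0,0.2],"delta_rot":[0,0,0],"grip":10},{"offset":[0,0,0.12],"delta_rot":[0,0,0],"grip":10},{"offset":[0,0,0],"delta_rot":[0,0,0],"grip":10},{"offset":[0,0,0.02],"delta_rot":[0,0,0],"grip":10},{"offset":[0,0,0],"delta_rot":[0,0,0],"grip":10},{"offset":[0,0,0],"delta_rot":[0,0,0],"grip":10}]'
python3 -c "
from h import *
go(.5785,.2967,.0317,90)
"
```

```text
time: 17.55
eef_pos: [0.5791, 0.2977, 0.0334]
orientation: [0.0, 0.707, 0.707, 0.0]
wrist_force: [-0.1, 0.3, -1.3]
width: 0.0236
t 17.55 pos [0.5791 0.2977 0.0334] yaw 89.97 tilt 0.05 w 0.0236 F [-0.1  0.3 -1.3]
 need offset units [-0.025 -0.016  0.042] ('rot z units', np.float64(-0.005))
```

Lower a little more, release, rise, and go to the second plug at (0.435, 0.133).

```bash
python3 -m creep '[{"offset":[0,0,0.04],"delta_rot":[0,0,0],"grip":10},{"offset":[0,0,0],"delta_rot":[0,0,0],"grip":10},{"offset":[0,0,0],"delta_rot":[0,0,0],"grip":10}]'
python3 -m creep '[{"offset":[0,0,0],"delta_rot":[0,0,0],"grip":60},{"offset":[0,0,0],"delta_rot":[0,0,0],"grip":60},{"offset":[0,0,0],"delta_rot":[0,0,0],"grip":60},{"offset":[0,0,0],"delta_rot":[0,0,0],"grip":60},{"offset":[0,0,-0.5],"delta_rot":[0,0,0],"grip":60},{"offset":[0,0,-0.9],"delta_rot":[0,0,0],"grip":60},{"offset":[0,0,-0.6],"delta_rot":[0,0,0],"grip":60},{"offset":[-0.69,-0.6,0],"delta_rot":[0,0,0],"grip":60},{"offset":[-0.69,-0.6,0],"delta_rot":[0,0,0],"grip":60},{"offset":[-0.69,-0.6,0],"delta_rot":[0,0,0],"grip":60},{"offset":[-0.69,-0.6,0],"delta_rot":[0,0,0],"grip":60},{"offset":[-0.69,-0.6,0],"delta_rot":[0,0,0],"grip":60}]'
python3 -m creep '[{"offset":[-0.69,-0.6,0],"delta_rot":[0,0,0],"grip":60},{"offset":[0,0,0],"delta_rot":[0,0,0],"grip":60},{"offset":[0,0,0],"delta_rot":[0,0,0],"grip":60},{"offset":[0,0,0],"delta_rot":[0,0,0],"grip":60}]'
python3 -c "
from h import *
go(.435,.1335,.024,90)
wristtops('w7')
"
```

```text
time: 17.85
eef_pos: [0.5792, 0.2977, 0.0317]
orientation: [0.0, 0.707, 0.707, 0.0]
wrist_force: [-0.2, -1.3, 5.1]
width: 0.0236
time: 19.05
eef_pos: [0.4576, 0.1587, 0.1111]
orientation: [0.0, 0.707, 0.707, 0.0]
wrist_force: [0.4, -0.1, 0.1]
width: 0.0543
time: 19.45
eef_pos: [0.4356, 0.1325, 0.1114]
orientation: [0.0, 0.707, 0.707, 0.0]
wrist_force: [-0.6, -0.3, -0.4]
width: 0.0549
t 19.45 pos [0.4356 0.1325 0.1114] yaw 89.98 tilt 0.06 w 0.0549 F [-0.6 -0.3 -0.4]
 need offset units [ 0.024 -0.018  2.186] ('rot z units', np.float64(-0.004))
  top px [208.  54.] 560 [0.3552 0.2532 0.0542]
  top px [503. 112.] 262 [0.5731 0.2133 0.0552]
  top px [319. 212.] 351 [0.4345 0.1341 0.0542]
```

View pics/w7.png

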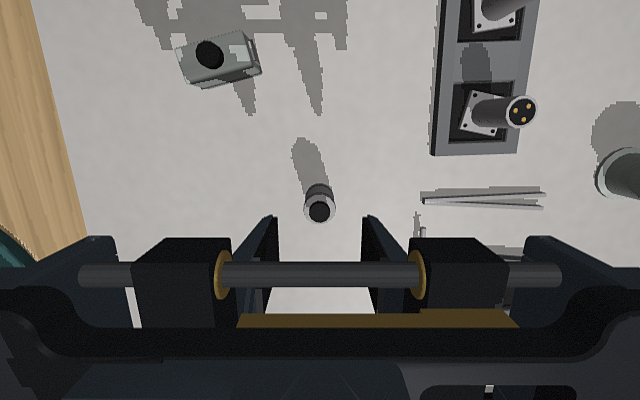

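Both sockets sit in their square recesses, (485,115) and (495,15). The plug is at (319,211).

```bash
python3 -m creep '[{"offset":[0.03,-0.02,0.4],"delta_rot":[0,0,0],"grip":60},{"offset":[0,0,0.6],"delta_rot":[0,0,0],"grip":60},{"offset":[0,0,0.6],"delta_rot":[0,0,0],"grip":60},{"offset":[0,0,0.58],"delta_rot":[0,0,0],"grip":60},{"offset":[0,0,0],"delta_rot":[0,0,0],"grip":60},{"offset":[0,0,0],"delta_rot":[0,0,0],"grip":60},{"offset":[0,0,0],"delta_rot":[0,0,0],"grip":10},{"offset":[0,0,0],"delta_rot":[0,0,0],"grip":10},{"offset":[0,0,0],"delta_rot":[0,0,0],"grip":10},{"offset":[0,0,0],"delta_rot":[0,0,0],"grip":10},{"offset":[0,0,0],"delta_rot":[0,0,0],"grip":10}]'
python3 -c "
from h import *
go(.641,.028,.105,90)
"
```

```text
time: 20.6
eef_pos: [0.4344, 0.1333, 0.0245]
orientation: [0.0, 0.707, 0.707, 0.0]
wrist_force: [-1.6, -0.3, 8.4]
width: 0.0275
t 20.6 pos [0.4344 0.1333 0.0245] yaw 89.97 tilt 0.05 w 0.0275 F [-1.6 -0.3  8.4]
 need offset units [-2.63   5.169 -2.009] ('rot z units', np.float64(-0.005))
```

```bash
python3 -m creep '[{"offset":[0,0,-1],"delta_rot":[0,0,0],"grip":10},{"offset":[0,0,-1],"delta_rot":[0,0,0],"grip":10},{"offset":[-0.37,0.74,0],"delta_rot":[0,0,0],"grip":10},{"offset":[-0.37,0.74,0],"delta_rot":[0,0,0],"grip":10},{"offset":[-0.37,0.74,0],"delta_rot":[0,0,0],"grip":10},{"offset":[-0.37,0.74,0],"delta_rot":[0,0,0],"grip":10},{"offset":[-0.37,0.74,0],"delta_rot":[0,0,0],"grip":10},{"offset":[-0.37,0.74,0],"delta_rot":[0,0,0],"grip":10},{"offset":[-0.37,0.74,0],"delta_rot":[0,0,0],"grip":10},{"offset":[0,0,0],"delta_rot":[0,0,0],"grip":10},{"offset":[0,0,0],"delta_rot":[0,0,0],"grip":10},{"offset":[0,0,0],"delta_rot":[0,0,0],"grip":10}]'
python3 -m creep '[{"offset":[0,0,0],"delta_rot":[0,0,0],"grip":10},{"offset":[0,0,0],"delta_rot":[0,0,0],"grip":10}]'
python3 -c "
from h import *
go(.641,.028,.0325,90)
wristtops('w8')
"
```

```text
time: 21.8
eef_pos: [0.6401, 0.0298, 0.1036]
orientation: [-0.0, 0.707, 0.707, -0.0]
wrist_force: [0.3, -0.2, -1.4]
width: 0.0275
time: 22.0
eef_pos: [0.6405, 0.0299, 0.104]
orientation: [-0.0, 0.707, 0.707, -0.0]
wrist_force: [-1.1, -0.1, -1.4]
width: 0.0273
t 22.0 pos [0.6405 0.0299 0.104 ] yaw 90.0 tilt 0.01 w 0.0273 F [-1.1 -0.1 -1.4]
 need offset units [-0.047  0.012  1.788] ('rot z units', np.float64(0.0))
  top px [311. 301.] 404 [ 0.6326 -0.0494  0.054 ]
```

View pics/w8.png

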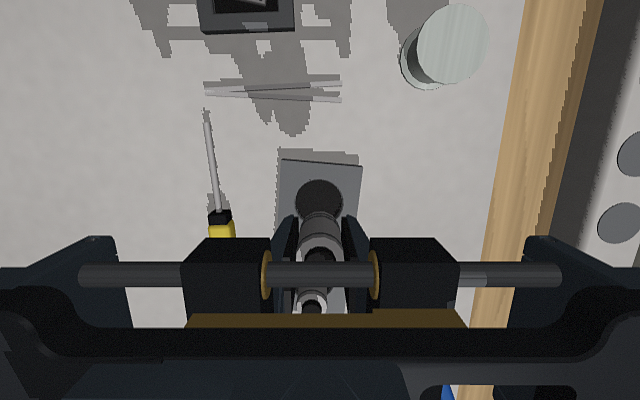

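The held plug is at (318,245), over its recess. The placed plug is just behind it at (312,302).

```bash
python3 -m creep '[{"offset":[-0.05,0.01,0.4],"delta_rot":[0,0,0],"grip":10},{"offset":[0,0,0.6],"delta_rot":[0,0,0],"grip":10},{"offset":[0,0,0.5],"delta_rot":[0,0,0],"grip":10},{"offset":[0,0,0.2],"delta_rot":[0,0,0],"grip":10},{"offset":[0,0,0.06],"delta_rot":[0,0,0],"grip":10},{"offset":[0,0,0],"delta_rot":[0,0,0],"grip":10},{"offset":[0,0,0.02],"delta_rot":[0,0,0],"grip":10},{"offset":[0,0,0],"delta_rot":[0,0,0],"grip":10},{"offset":[0,0,0],"delta_rot":[0,0,0],"grip":10}]'
python3 -c "
from h import *
go(.641,.028,.0315,90)
"
```

```text
time: 22.95
eef_pos: [0.6418, 0.0275, 0.0333]
orientation: [0.0, 0.707, 0.707, 0.0]
wrist_force: [-0.6, 0.3, -1.0]
width: 0.0276
t 22.95 pos [0.6418 0.0275 0.0333] yaw 89.97 tilt 0.05 w 0.0276 F [-0.6  0.3 -1. ]
 need offset units [ 0.011 -0.021  0.046] ('rot z units', np.float64(-0.005))
```

```bash
python3 -m creep '[{"offset":[0,0,0.04],"delta_rot":[0,0,0],"grip":10},{"offset":[0,0,0],"delta_rot":[0,0,0],"grip":10},{"offset":[0,0,0],"delta_rot":[0,0,0],"grip":10}]'
python3 -m creep '[{"offset":[0,0,0],"delta_rot":[0,0,0],"grip":60},{"offset":[0,0,0],"delta_rot":[0,0,0],"grip":60},{"offset":[0,0,0],"delta_rot":[0,0,0],"grip":60},{"offset":[0,0,0],"delta_rot":[0,0,0],"grip":60},{"offset":[0,0,-0.5],"delta_rot":[0,0,0],"grip":60},{"offset":[0,0,-0.9],"delta_rot":[0,0,0],"grip":60},{"offset":[0,0,-0.6],"delta_rot":[0,0,0],"grip":60},{"offset":[0.56,-0.71,0],"delta_rot":[0,0,0],"grip":60},{"offset":[0.56,-0.71,0],"delta_rot":[0,0,0],"grip":60},{"offset":[0.56,-0.71,0],"delta_rot":[0,0,0],"grip":60},{"offset":[0.56,-0.71,0],"delta_rot":[0,0,0],"grip":60},{"offset":[0.56,-0.71,0],"delta_rot":[0,0,0],"grip":60}]'
python3 -m creep '[{"offset":[0.56,-0.71,0],"delta_rot":[0,0,0],"grip":60},{"offset":[0.56,-0.71,0],"delta_rot":[0,0,0],"grip":60},{"offset":[0.56,-0.71,0],"delta_rot":[0,0,0],"grip":60},{"offset":[0.4,-0.5,0],"delta_rot":[0,0,0],"grip":60},{"offset":[0,0,0],"delta_rot":[0,0,0],"grip":60},{"offset":[0,0,0],"delta_rot":[0,0,0],"grip":60}]'
python3 -c "
from h import *
go(.356,.2535,.1,14)
"
```

```text
time: 23.25
eef_pos: [0.6418, 0.0275, 0.0315]
orientation: [0.0, 0.707, 0.707, 0.0]
wrist_force: [-0.5, -0.2, 5.0]
width: 0.0278
time: 24.45
eef_pos: [0.4983, 0.1402, 0.1111]
orientation: [0.0, 0.707, 0.707, 0.0]
wrist_force: [-0.1, 0.7, -0.1]
width: 0.0542
time: 25.05
eef_pos: [0.3945, 0.2231, 0.1113]
orientation: [0.0, 0.707, 0.707, 0.0]
wrist_force: [1.5, 0.3, 0.0]
width: 0.0546
t 25.05 pos [0.3945 0.2231 0.1113] yaw 90.04 tilt 0.03 w 0.0546 F [1.5 0.3 0. ]
 need offset units [ 0.761 -0.961  0.282] ('rot z units', np.float64(12.674))
```

```bash
python3 -m creep '[{"offset":[0.38,-0.48,0],"delta_rot":[0,0,0],"grip":60},{"offset":[0,0,0],"delta_rot":[0,0,1],"grip":60},{"offset":[0,0,0],"delta_rot":[0,0,1],"grip":60},{"offset":[0,0,0],"delta_rot":[0,0,1],"grip":60},{"offset":[0,0,0],"delta_rot":[0,0,1],"grip":60},{"offset":[0,0,0],"delta_rot":[0,0,1],"grip":60},{"offset":[0,0,0],"delta_rot":[0,0,1],"grip":60},{"offset":[0,0,0],"delta_rot":[0,0,1],"grip":60},{"offset":[0,0,0],"delta_rot":[0,0,1],"grip":60},{"offset":[0,0,0],"delta_rot":[0,0,1],"grip":60},{"offset":[0,0,0],"delta_rot":[0,0,1],"grip":60},{"offset":[0,0,0],"delta_rot":[0,0,1],"grip":60}]'
python3 -m creep '[{"offset":[0,0,0],"delta_rot":[0,0,1],"grip":60},{"offset":[0,0,0],"delta_rot":[0,0,0.67],"grip":60},{"offset":[0,0,0],"delta_rot":[0,0,0],"grip":60},{"offset":[0,0,0],"delta_rot":[0,0,0],"grip":60}]'
python3 -c "
from h import *
print(manip.state()['q'].round(2))
go(.356,.2535,.024,14)
wristtops('w9')
p,d=manip.camera('wrist');ci=manip.camera_info('wrist');z=cloud(ci,d)
m=((z[...,2]>.04)&(z[...,2]<.048)&(np.abs(z[...,0]-.356)<.06)&(np.abs(z[...,1]-.253)<.05))
print(m.sum(),cv2.minAreaRect((z[m][:,:2]*1000).astype(np.float32)))
"
```

```text
time: 26.25
eef_pos: [0.3762, 0.2375, 0.1112]
orientation: [-0.0, 0.979, 0.205, 0.0]
wrist_force: [-0.7, 0.0, 0.2]
width: 0.0545
time: 26.65
eef_pos: [0.3758, 0.2377, 0.1112]
orientation: [-0.0, 0.993, 0.122, 0.0]
wrist_force: [0.4, -0.6, 0.5]
width: 0.0545
[ 0.51  0.16  2.28 -0.    0.7   1.84]
t 26.65 pos [0.3758 0.2377 0.1112] yaw 14.03 tilt 0.01 w 0.0545 F [ 0.4 -0.6  0.5]
 need offset units [-0.385 -0.502  2.179] ('rot z units', np.float64(0.005))
  top px [ 90. 200.] 584 [0.3418 0.4216 0.0554]
  top px [295. 231.] 341 [0.3555 0.2534 0.0543]
1319 ((355.0845031738281, 253.8234405517578), (53.81729507446289, 25.642776489257812), 13.518710136413574)
```

View pics/w9.png

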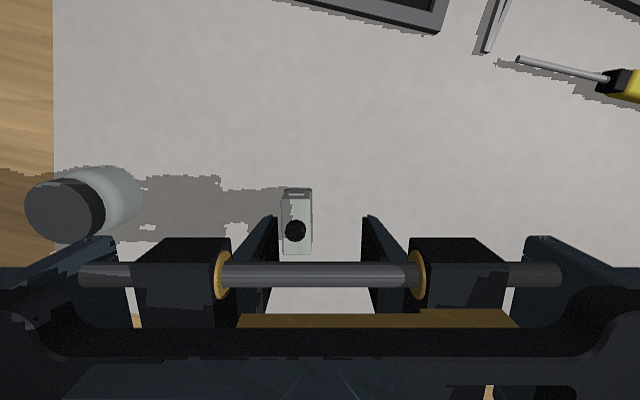

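The hood, stub at (295,230), measures 53.8 × 25.6 mm at 13.5° – a match. Aligning over it.

```bash
python3 -m creep '[{"offset":[-0.2,-0.25,0.3],"delta_rot":[0,0,0.08],"grip":60},{"offset":[-0.2,-0.25,0.3],"delta_rot":[0,0,0],"grip":60},{"offset":[0,0,0],"delta_rot":[0,0,0],"grip":60},{"offset":[0,0,0],"delta_rot":[0,0,0],"grip":60},{"offset":[0,0,0],"delta_rot":[0,0,0],"grip":60}]'
python3 -c "
from h import *
go(.3555,.2536,.024,13.5)
"
```

```text
time: 27.25
eef_pos: [0.3553, 0.2538, 0.0874]
orientation: [-0.0, 0.993, 0.118, 0.0]
wrist_force: [-0.4, -0.1, 0.4]
width: 0.0545
t 27.25 pos [0.3553 0.2538 0.0874] yaw 13.5 tilt 0.02 w 0.0545 F [-0.4 -0.1  0.4]
 need offset units [0.004 0.006 1.586] ('rot z units', np.float64(0.0))
```

```bash
python3 -m creep '[{"offset":[0,0,0.5],"delta_rot":[0,0,0],"grip":60},{"offset":[0,0,0.6],"delta_rot":[0,0,0],"grip":60},{"offset":[0,0,0.48],"delta_rot":[0,0,0],"grip":60},{"offset":[0,0,0],"delta_rot":[0,0,0],"grip":60},{"offset":[0,0,0],"delta_rot":[0,0,0],"grip":60},{"offset":[0,0,0],"delta_rot":[0,0,0],"grip":60},{"offset":[0,0,0],"delta_rot":[0,0,0],"grip":10},{"offset":[0,0,0],"delta_rot":[0,0,0],"grip":10},{"offset":[0,0,0],"delta_rot":[0,0,0],"grip":10},{"offset":[0,0,0],"delta_rot":[0,0,0],"grip":10},{"offset":[0,0,0],"delta_rot":[0,0,0],"grip":10}]' 25
python3 -c "
from h import *
go(.5745,-.2595,.13,95.4)
"
```

```text
time: 28.35
eef_pos: [0.355, 0.2538, 0.0241]
orientation: [-0.0, 0.993, 0.117, 0.0]
wrist_force: [-1.3, -1.2, 7.0]
width: 0.0258
t 28.35 pos [0.355  0.2538 0.0241] yaw 13.47 tilt 0.01 w 0.0258 F [-1.3 -1.2  7. ]
 need offset units [ 2.348 13.757 -2.647] ('rot z units', np.float64(-13.655))
```

```bash
python3 -m creep '[{"offset":[0,0,-0.9],"delta_rot":[0,0,0],"grip":10},{"offset":[0,0,-0.9],"delta_rot":[0,0,0],"grip":10},{"offset":[0,0,-0.85],"delta_rot":[0,0,0],"grip":10},{"offset":[0,0,0],"delta_rot":[0,0,-0.98],"grip":10},{"offset":[0,0,0],"delta_rot":[0,0,-0.98],"grip":10},{"offset":[0,0,0],"delta_rot":[0,0,-0.98],"grip":10},{"offset":[0,0,0],"delta_rot":[0,0,-0.98],"grip":10},{"offset":[0,0,0],"delta_rot":[0,0,-0.98],"grip":10},{"offset":[0,0,0],"delta_rot":[0,0,-0.98],"grip":10},{"offset":[0,0,0],"delta_rot":[0,0,-0.98],"grip":10},{"offset":[0,0,0],"delta_rot":[0,0,-0.98],"grip":10},{"offset":[0,0,0],"delta_rot":[0,0,-0.98],"grip":10}]'
python3 -m creep '[{"offset":[0,0,0],"delta_rot":[0,0,-0.98],"grip":10},{"offset":[0,0,0],"delta_rot":[0,0,-0.98],"grip":10},{"offset":[0,0,0],"delta_rot":[0,0,-0.98],"grip":10},{"offset":[0,0,0],"delta_rot":[0,0,-0.98],"grip":10},{"offset":[0,0,0],"delta_rot":[0,0,-0.91],"grip":10},{"offset":[0,0,0],"delta_rot":[0,0,0],"grip":10},{"offset":[0,0,0],"delta_rot":[0,0,0],"grip":10}]'
python3 -c "
from h import *
go(.5745,-.2595,.13,95.4)
"
```

```text
time: 29.55
eef_pos: [0.3547, 0.2535, 0.1298]
orientation: [0.0, 0.836, 0.549, -0.0]
wrist_force: [0.4, -0.2, -1.2]
width: 0.0257
time: 30.25
eef_pos: [0.3548, 0.2536, 0.1299]
orientation: [-0.0, 0.674, 0.739, -0.0]
wrist_force: [0.6, -0.0, -1.9]
width: 0.0258
t 30.25 pos [0.3548 0.2536 0.1299] yaw 95.21 tilt 0.01 w 0.0258 F [ 0.6 -0.  -1.9]
 need offset units [-1.3273e+01  4.3060e+00 -3.0000e-03] ('rot z units', np.float64(-0.032))
```

The straight path would graze the inner reach limit (0.426 m), so I go outward first.

```bash
python3 -m creep '[{"offset":[-0.55,0.72,0],"delta_rot":[0,0,0],"grip":10},{"offset":[-0.55,0.72,0],"delta_rot":[0,0,0],"grip":10},{"offset":[-0.55,0.72,0],"delta_rot":[0,0,0],"grip":10},{"offset":[-0.55,0.72,0],"delta_rot":[0,0,0],"grip":10},{"offset":[-0.55,0.72,0],"delta_rot":[0,0,0],"grip":10},{"offset":[-0.55,0.71,0],"delta_rot":[0,0,0],"grip":10},{"offset":[-0.9,0,0],"delta_rot":[0,0,0],"grip":10},{"offset":[-0.9,0,0],"delta_rot":[0,0,0],"grip":10},{"offset":[-0.9,0,0],"delta_rot":[0,0,0],"grip":10},{"offset":[-0.9,0,0],"delta_rot":[0,0,0],"grip":10},{"offset":[-0.9,0,0],"delta_rot":[0,0,0],"grip":10},{"offset":[-0.9,0,0],"delta_rot":[0,0,0],"grip":10}]'
python3 -m creep '[{"offset":[-0.9,0,0],"delta_rot":[0,0,0],"grip":10},{"offset":[-0.9,0,0],"delta_rot":[0,0,0],"grip":10},{"offset":[-0.9,0,0],"delta_rot":[0,0,0],"grip":10},{"offset":[-0.9,0,0],"delta_rot":[0,0,0],"grip":10},{"offset":[-0.9,0,0],"delta_rot":[0,0,0],"grip":10},{"offset":[0,0,0],"delta_rot":[0,0,0],"grip":10},{"offset":[0,0,0],"delta_rot":[0,0,0],"grip":10},{"offset":[0,0,0],"delta_rot":[0,0,0],"grip":10},{"offset":[0,0,0],"delta_rot":[0,0,0],"grip":10}]'
python3 -c "
from h import *
go(.5745,-.2595,.0325,95.4)
p,d=manip.camera('wrist');cv2.imwrite('pics/w10.png',p[...,::-1])
p,d=manip.camera('top');cv2.imwrite('pics/t3.png',p[...,::-1])
"
```

```text
time: 31.45
eef_pos: [0.559, -0.0781, 0.1299]
orientation: [-0.0, 0.674, 0.739, -0.0]
wrist_force: [0.9, 0.6, -1.6]
width: 0.0255
time: 32.35
eef_pos: [0.5758, -0.2549, 0.1298]
orientation: [-0.0, 0.673, 0.74, -0.0]
wrist_force: [0.2, -0.2, -0.9]
width: 0.0258
t 32.35 pos [ 0.5758 -0.2549  0.1298] yaw 95.39 tilt 0.03 w 0.0258 F [ 0.2 -0.2 -0.9]
 need offset units [-0.113 -0.043  2.433] ('rot z units', np.float64(-0.002))
```

View pics/w10.png

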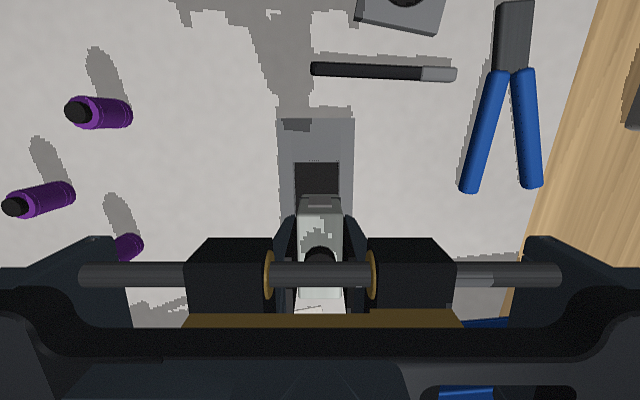

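The hood, at (320,235), is aligned with the long recess. Lowering.

```bash
python3 -m creep '[{"offset":[-0.11,-0.04,0.4],"delta_rot":[0,0,0],"grip":10},{"offset":[0,0,0.6],"delta_rot":[0,0,0],"grip":10},{"offset":[0,0,0.6],"delta_rot":[0,0,0],"grip":10},{"offset":[0,0,0.5],"delta_rot":[0,0,0],"grip":10},{"offset":[0,0,0.2],"delta_rot":[0,0,0],"grip":10},{"offset":[0,0,0],"delta_rot":[0,0,0],"grip":10},{"offset":[0,0,0.08],"delta_rot":[0,0,0],"grip":10},{"offset":[0,0,0],"delta_rot":[0,0,0],"grip":10},{"offset":[0,0,0],"delta_rot":[0,0,0],"grip":10},{"offset":[0,0,0],"delta_rot":[0,0,0],"grip":10}]'
python3 -c "
from h import *
go(.5745,-.2595,.0312,95.4)
"
```

```text
time: 33.45
eef_pos: [0.5751, -0.2605, 0.0354]
orientation: [0.0, 0.673, 0.739, 0.0]
wrist_force: [-0.8, -0.4, -0.8]
width: 0.026
t 33.45 pos [ 0.5751 -0.2605  0.0354] yaw 95.37 tilt 0.05 w 0.026 F [-0.8 -0.4 -0.8]
 need offset units [ 0.027 -0.012  0.104] ('rot z units', np.float64(-0.004))
```

```bash
python3 -m creep '[{"offset":[0.02,-0.01,0.06],"delta_rot":[0,0,0],"grip":10},{"offset":[0,0,0.04],"delta_rot":[0,0,0],"grip":10},{"offset":[0,0,0],"delta_rot":[0,0,0],"grip":10},{"offset":[0,0,0],"delta_rot":[0,0,0],"grip":10}]'
```

```text
time: 33.85
eef_pos: [0.5743, -0.2596, 0.031]
orientation: [-0.0, 0.673, 0.739, -0.0]
wrist_force: [-2.5, 1.5, 5.7]
width: 0.0263
```

```bash
python3 -m creep '[{"offset":[0,0,0],"delta_rot":[0,0,0],"grip":60},{"offset":[0,0,0],"delta_rot":[0,0,0],"grip":60},{"offset":[0,0,0],"delta_rot":[0,0,0],"grip":60},{"offset":[0,0,0],"delta_rot":[0,0,0],"grip":60},{"offset":[0,0,-0.5],"delta_rot":[0,0,0],"grip":60},{"offset":[0,0,-0.9],"delta_rot":[0,0,0],"grip":60},{"offset":[0,0,-0.9],"delta_rot":[0,0,0],"grip":60},{"offset":[0,0,-0.9],"delta_rot":[0,0,0],"grip":60},{"offset":[0,0,-0.9],"delta_rot":[0,0,0],"grip":60},{"offset":[0,0,-0.9],"delta_rot":[0,0,0],"grip":60},{"offset":[-0.8,-0.5,0],"delta_rot":[0,0,0],"grip":60},{"offset":[-0.8,-0.5,0],"delta_rot":[0,0,0],"grip":60}]'
python3 -m creep '[{"offset":[-0.8,-0.5,0],"delta_rot":[0,0,0],"grip":60},{"offset":[-0.8,-0.5,0],"delta_rot":[0,0,0],"grip":60},{"offset":[-0.8,-0.5,0],"delta_rot":[0,0,0],"grip":60},{"offset":[-0.8,-0.5,0],"delta_rot":[0,0,0],"grip":60},{"offset":[-0.8,-0.5,0],"delta_rot":[0,0,0],"grip":60},{"offset":[-0.8,-0.5,0],"delta_rot":[0,0,0],"grip":60},{"offset":[-0.8,-0.5,0],"delta_rot":[0,0,0],"grip":60},{"offset":[-0.8,-0.5,0],"delta_rot":[0,0,0],"grip":60},{"offset":[-0.8,-0.3,0],"delta_rot":[0,0,0],"grip":60},{"offset":[0,0,0],"delta_rot":[0,0,0],"grip":60},{"offset":[0,0,0],"delta_rot":[0,0,0],"grip":60},{"offset":[0,0,0],"delta_rot":[0,0,0],"grip":60}]'
python3 - <<'E'
from h import *
for n in("top","scene"):
    p,d=manip.camera(n);cv2.imwrite(f'pics/{n}_end.png',p[...,::-1]);ci=manip.camera_info(n);P=cloud(ci,d);z=P[...,2]
    for lo in ((.03,.056) if n=="top" else (.056,)):
        m=((z>lo)&(z<.072)&(d>0)).astype(np.uint8)
        k,l,s,c=cv2.connectedComponentsWithStats(m)
        for i in range(1,k):
            if 20<s[i,4]<700:
                q=P[l==i]; t=q[q[:,2]>q[:,2].max()-.005]
                if .35<t[:,0].mean()<.75 and abs(t[:,1].mean())<.35: 
                    r=cv2.minAreaRect((q[:,:2]*1000).astype(np.float32))
                    print(n,lo,c[i].round(),s[i,4],"top",t.mean(0).round(4),"zmed",np.median(t[:,2]).round(4),np.round(r[0],1),np.round(r[1],1),round(r[2],1))
for nm,c,a,pts in(("round",(637.5,-14.2),-4.9,None),("square",(580.8,254.8),2.3,None),("long",(574.5,-259.5),5.4,None)):
    u=np.array([-np.sin(np.radians(a)),np.cos(np.radians(a))])*42
    print(nm,np.array(c)+u,np.array(c)-u)
E
```

```text
time: 35.05
eef_pos: [0.5408, -0.3277, 0.2323]
orientation: [0.001, 0.673, 0.74, 0.0]
wrist_force: [0.7, -0.4, -0.3]
width: 0.0549
time: 36.25
eef_pos: [0.3964, -0.629, 0.2305]
orientation: [-0.0, 0.673, 0.74, 0.0]
wrist_force: [0.0, 0.9, -0.4]
width: 0.0546
top 0.03 [235. 100.] 488 top [0.7343 0.1561 0.0471] zmed 0.0468 [735.8 156.2] [51.  50.1] 64.8
top 0.03 [300. 142.] 178 top [0.6419 0.027  0.0613] zmed 0.0612 [642.2  26.5] [26.3 27.4] 87.0
top 0.03 [341. 145.] 178 top [ 0.6337 -0.0564  0.0617] zmed 0.0617 [633.3 -55.6] [26.2 27.8] 88.3
top 0.03 [443. 171.] 414 top [ 0.5752 -0.2605  0.0619] zmed 0.062 [ 574.6 -259.3] [26.5 55.9] 5.1
top 0.03 [208. 173.] 157 top [0.5838 0.2127 0.061 ] zmed 0.0608 [583.7 212.6] [22.9 22.7] 83.2
top 0.03 [166. 177.] 170 top [0.5795 0.2972 0.0615] zmed 0.0612 [579.2 297. ] [22.9 23. ] 37.9
top 0.03 [487. 273.] 192 top [ 0.3694 -0.3352  0.0549] zmed 0.0548 [ 369.6 -334.4] [26.1 27.4] 32.1
top 0.03 [415. 275.] 174 top [ 0.3686 -0.1929  0.055 ] zmed 0.0548 [ 368.8 -192.6] [27.  25.4] 87.2
top 0.056 [299. 141.] 64 top [0.6419 0.027  0.0613] zmed 0.0612 [
[... 401 characters left out ...]
 [22.7 22.2] 43.3
scene 0.056 [408. 163.] 42 top [0.5803 0.2965 0.0612] zmed 0.0615 [580.3 297. ] [24.4 19.3] 79.1
scene 0.056 [392. 175.] 43 top [0.5852 0.2106 0.0615] zmed 0.0616 [585.4 209.7] [21.5 22.5] 18.7
scene 0.056 [369. 215.] 40 top [0.6435 0.026  0.061 ] zmed 0.0609 [643.3  26.5] [16.8 16.3] 28.8
scene 0.056 [344. 230.] 44 top [ 0.635  -0.0568  0.0611] zmed 0.0613 [633.7 -56.2] [16.8 17.2] 13.5
scene 0.056 [258. 267.] 59 top [ 0.5761 -0.2608  0.0615] zmed 0.0615 [ 576.2 -259.8] [15.9 17.6] 47.4
round [641.08751077  27.64650244] [633.91248923 -56.04650244]
square [579.11446471 296.76616459] [582.48553529 212.83383541]
long [ 570.54745084 -217.68639749] [ 578.45254916 -301.31360251]
```

View pics/top_end.png

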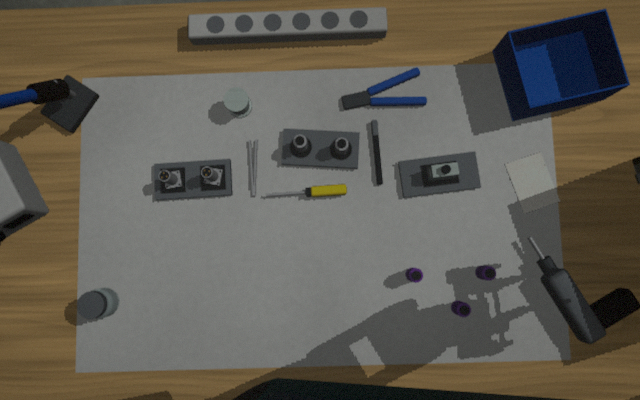

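View pics/scene_end.png

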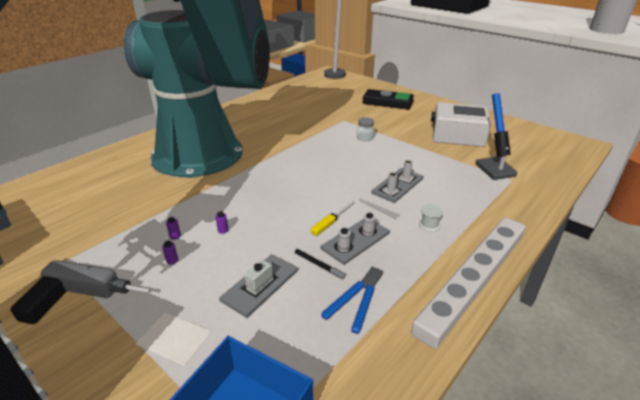

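Both views show plugs at (300,142) and (341,145), sockets at (166,177) and (208,173), and the hood at (443,171), all upright in their recesses. Tops read about 0.061 m (7 mm floor + 54 mm), and centres are within about 3 mm of the recess centres. The screwdriver and reel have not moved. Handing in.

```bash
python3 -c "
from workcell import manip
print(manip.close_job(), manip.state()['time'])"
```

```text
the job is handed in; nothing more can be done
the job is handed in; nothing more can be done
```

I sorted all five connectors and handed the job in at about 36 s of the 102 s allowed. The hand-in gives no verdict, so the result rests on my own last checks.

- **Placing:** The plugs are in the round tray, the sockets in the square tray and the hood in the long tray. Each was lowered until it touched the recess floor, then released.
- **Position:** In the top view the centres lie within about 2 mm of the recess centres. The scene view agrees to within about 4 mm.
- **Height and uprightness:** All five tops read 0.061–0.062 m, which matches the expected 61 mm. I judged uprightness from those heights and from the pictures, not by measuring an angle.
- **Bystanders:** In the top view the reel is within 1 mm of where it started. The screwdriver looks unmoved in the pictures, though I did not measure it again. The purple look-alikes were left alone.
- **Forces:** The highest wrist reading I saw was 17 N, when the first plug touched down. I read the force only at the end of each move.

No check failed. I could not see the first plug in the top view just after placing it because the arm was in the way, but later wrist and top views showed it upright in its recess.

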